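Grade a mould divider plate on the slot gauge

ROBOT

A 7-joint arm with a two-finger parallel gripper is mounted at the origin on the work surface. World frame = base frame: x ahead of the robot, y to its left, z up, the work surface at z = 0. Lengths are in m, angles in rad, forces in N, time in s.
With the tool pointing down it reaches from about 0.4 to 0.85 m from the base axis. Payload 4.5 kg.
Tool frame: the origin (TCP) lies at the very end of the fingers, on their centre line; the grasp point (between the pads) lies 19 mm behind it; z points along the fingers, y is the direction in which the jaws open and shut (so a half turn about z gives the same grasp; the last joint's range is limited). The gripper opens to 85 mm and grips with 20 to 120 N. Pads are 22 mm wide; open, the fingers measure 114 mm over their backs; the gripper's body (76 mm by 85 mm) begins 54 mm behind the grasp point. The pads swing forward as they close: fully open they stand 13 mm farther back than shut.
Start: joints at [1.318, 0.689, -0.195, 1.565, 0.157, 0.902, -0.215], TCP at [0.177, -0.599, 0.231] pointing down, gripper open.
Joint ranges: [-3.01, 3.01], [-0.46, 2.08], [-1.47, 1.51], [0.13, 2.56], [-1, 4.14], [0.04, 2.09], [-2.66, 2.66]. Speed limits (rad/s): [2.57, 2.57, 3.14, 3.14, 3.14, 3.14, 3.14].

INTERFACE

Orientations are given as a rotation vector (axis times angle).
In Python, from rig import sensors, eyes, job gives the robot as it stands. The module is installed in compiled form; this text tells all that it offers.
- The arm moves only by the shell command python3 -m creep 'ROWS'. ROWS is JSON, one flat list of numbers, 7 for each row, row after row: the turn, a rotation vector about the tool's x, y, z in units of 5 degrees (1.0 is 5 degrees), then the shift along the tool's x, y, z in units of 30 mm (1.0 is 30 mm), then the opening, from 0 (shut) to 1 (fully open). A call has 1 to 5 rows; each row is the pose to reach, as a shift and turn from the pose commanded when the call began, along the tool's axes at that moment; what a row does not reach only later rows make up. A row lasts 1/12 s, in which the tool goes at most 41.7 mm and 7.16 degrees, less where a joint would pass 70% of its speed; a pose out of reach is approached as far as the arm can. A call with a gripper value outside its range is refused whole. The fingers move at their own pace and stop on an object; the grip force is fixed at half the most. Time passes only in rows, so rows that repeat a pose let the fingers close. It gives the time, the measured TCP pose, the force and the opening at its end, in the units of the state.
- sensors.observe(): the state, without advancing time (a new reading comes with each control period).
- eyes.read_camera(name): name is "side" or "top" or "wrist"; returns (picture, depth): 480x640x3 uint8, red, green, blue; 480x640 float32, m along the optical axis (not along the pixel's ray), 0 where there is no reading.
- eyes.get_calibration(name): a dict with "fov_y" (degrees; the focal length in pixels is half the picture's height over the tangent of half this angle, whatever the lens; pixels are square), "cx", "cy" (the principal point, pixels), "origin" and "orientation" of the camera in the world; the wrist camera has in their place "tool_from_camera" (4x4, takes a point from camera to tool coordinates, whose origin is the TCP and whose axes are the flange's). Camera axes: x right, y up, looking along -z (the intrinsics and any distortion apply to the point x, -y, -z); pixel columns grow to the right and rows downward; lengths in m; the calibration is good to about 2 mm. A picture is of the moment at which its call begins: read the wrist's pose just before it. get_calibration takes no time and is no camera call.
- job.hand_in(): hands the job in, once; it reports no verdict.
The state is a dict: "time": time; "q": joint angles; "qd": joint speeds; "tau": joint torques, N m; "position": TCP position; "ee_rot": TCP orientation; "contact_force": force on the tool from outside, world axes, zero at the start; "wrist_torque": the same for the moment, N m; "opening": finger opening in m.
Only numpy, scipy, OpenCV 4.12 (cv2) and the standard library are available. Lean on these libraries where they do the work, as an engineer would, in place of code of your own. Each camera call takes 0.05 s, during which the arm holds its last target. There are 200 camera calls.

TASK

Take the middle one of the three divider plates out of its rack and grade it on the slot gauge: beginning at the narrowest slot, set it down squarely on each slot in turn, and let it go in the first one that takes it, fully home with its black grip resting on the gauge. Then press the tally plunger on the end of the gauge down to its stop and come away. Leave the other two plates in the rack and the bowl, jar and brush where they are.

Things in the scene. Friction and masses are not known exactly. Their poses are not given: they have to be found in the camera images.
- plate_r: one of three divider plates alike in the rack: steel blade 70 mm long (own x), 50 mm tall, below a black block grip 56 mm (x) by 32 mm (y) by 40 mm tall. Blades are 8, 12 and 16 mm thick (y), one of each; which is which is not told: trying the slots tells it. Origin: middle of the blade's lower edge, 50 mm below the grip's underside; z up. About 0.3 kg
- plate_p: one of three divider plates alike in the rack: steel blade 70 mm long (own x), 50 mm tall, below a black block grip 56 mm (x) by 32 mm (y) by 40 mm tall. Blades are 8, 12 and 16 mm thick (y), one of each; which is which is not told: trying the slots tells it. Origin: middle of the blade's lower edge, 50 mm below the grip's underside; z up. About 0.3 kg
- plate_q: one of three divider plates alike in the rack: steel blade 70 mm long (own x), 50 mm tall, below a black block grip 56 mm (x) by 32 mm (y) by 40 mm tall. Blades are 8, 12 and 16 mm thick (y), one of each; which is which is not told: trying the slots tells it. Origin: middle of the blade's lower edge, 50 mm below the grip's underside; z up. About 0.3 kg
- rack: fixed white rack, 92 (own x) by 144 (y) by 60 mm high, origin under its centre. Three slots 20 mm wide run along x, at y -40, 0, +40 mm; a plate hangs in each by its grip, grip underside on the rack's top, axes parallel to the rack's. Only 8 mm lies between neighbouring grips, so there a grip can be taken only by its two end faces (56 mm apart, along x)
- rack_mid (a point): mouth of the rack's middle slot, at its centre, level with the rack's top (60 mm above the bench)
- stand_slot (a point): mouth centre, 60 mm above the bench, of the slot (20 mm wide along y, 78 mm long along x, 54 mm deep) of an empty fixed white stand, 92 (x) by 72 (y) by 60 mm high. Hang the plate here to change the hold on its grip from the end faces to the broad side faces (32 mm apart, along y)
- gauge: fixed slot gauge, green with bright lands, 96 mm along x, y from -124 to +78 mm, flat top 60 mm up; origin on the bench. Four slots along x, 36 mm apart, widening towards +y. At x -43 and +43 mm guard rails 8 mm thick run from y -74 to +74 mm, up to 50 mm above the top: between them the fingers fit only on the broad side faces of the grip (along y), not on its ends
- slot1 (a point): mouth centre of the narrowest slot, 6.5 mm wide, level with the gauge's top, at own y -54 mm; axes as the gauge's. All slots are 76 mm long (x), 54 mm deep, with 2 mm bevels at the mouth. A plate too thick for a slot stands on its mouth, lower edge within 2 mm of the gauge's top; one that fits sinks until its grip lies on the top. This slot takes none of the plates
- slot2 (a point): mouth centre of the second slot, 10.5 mm wide, at own y -18 mm
- slot3 (a point): mouth centre of the third slot, 14.5 mm wide, at own y +18 mm
- slot4 (a point): mouth centre of the widest slot, 18.5 mm wide, at own y +54 mm
- tally (a joint): travel of the tally plunger in m: 0 up, 0.012 at its stop; a spring pushes it up again, about 8 N holds it fully down
- tally_top (a point): top centre of the plunger's round steel head (30 mm across), which stands on the gauge's top beyond the narrow end of the slots, at own y -101 mm; it is pressed straight down
- bowl: loose steel bowl, 100 mm across, 50 mm high, a bystander; origin under its centre
- jar: loose lidded jar, 70 mm across, 100 mm high, a bystander; origin under its centre
- brush: loose hand brush 180 mm long, lying, a bystander

How it is judged:
By the outcome, as a careful person would: the job done as asked, in the order asked, and still so for the second after the job is handed in, with the robot touching nothing.
It also fails if it takes over 67 s, if anything falls off the work surface, if the arm or the gripper's body presses on something with over 40 N, if the wrist force passes 120 N, or if a joint passes its speed limit or range.

## Working session

There is one attempt and no reset: what is moved stays moved. The work goes in short steps, Python scripts to look and compute and a shell command to move; the robot and the scene stay as the last step left them, time stands still between calls to the robot, and variables do not carry over. Pictures are saved under pics/ and viewed, about 8 in all and at most 12, crops included, and the job is handed in when it is done.

```bash
mkdir -p pics; ls; cat > h.py <<'E'
import numpy as np,cv2,json
from scipy.spatial.transform import Rotation as R
from rig import sensors,eyes,job
E
python3 - <<'E'
from h import *
s=sensors.observe();print({k:np.round(v,3).tolist() for k,v in s.items()})
for n in("top","side","wrist"):
    c=eyes.get_calibration(n);print(n,c)
    p,d=eyes.read_camera(n);np.savez(f"pics/{n}0.npz",p=p,d=d);cv2.imwrite(f"pics/{n}0.png",p[:,:,::-1])
a=[cv2.resize(cv2.imread(f"pics/{n}0.png"),None,fx=1,fy=1) for n in("top",)]
E
```

```text
pics
{'time': 0.0, 'q': [1.318, 0.69, -0.195, 1.566, 0.157, 0.903, -0.215], 'qd': [-0.001, 0.0, 0.001, -0.001, 0.003, -0.001, 0.002], 'tau': [0.0, -53.961, -1.267, -15.854, 0.009, 0.01, -0.0], 'position': [0.177, -0.599, 0.23], 'ee_rot': [-3.107, -0.449, 0.001], 'contact_force': [-0.089, 0.084, 0.599], 'wrist_torque': [0.008, 0.06, -0.019], 'opening': 0.085}
top {'fov_y': 57.860976775833386, 'cx': 316.05757785330707, 'cy': 238.4598358091679, 'origin': array([ 0.52304308, -0.01311265,  0.97760665]), 'orientation': array([ 0.09563487, -0.13432364, -1.58961006])}
side {'fov_y': 53.86487127598987, 'cx': 319.6038265796608, 'cy': 234.1732997536746, 'origin': array([ 0.29727545, -0.80627423,  0.71180792]), 'orientation': array([ 0.93608699, -0.19346055, -0.37907081])}
wrist {'fov_y': 59.01608018892958, 'cx': 323.25961527903513, 'cy': 239.50356780867025, 'tool_from_camera': array([[ 1.14681728e-04,  9.60128886e-01,  2.79557704e-01,
         7.03324193e-02],
       [ 9.99999974e-01, -5.44475391e-05, -2.23227865e-04,
         2.44614743e-05],
       [-1.99106293e-04,  2.79557722e-01, -9.60128867e-01,
        -1.42495722e-01],
       [ 0.00000000e+00,  0.00000000e+00,  0.00000000e+00,
         1.00000000e+00]])}
```

View pics/top0.png

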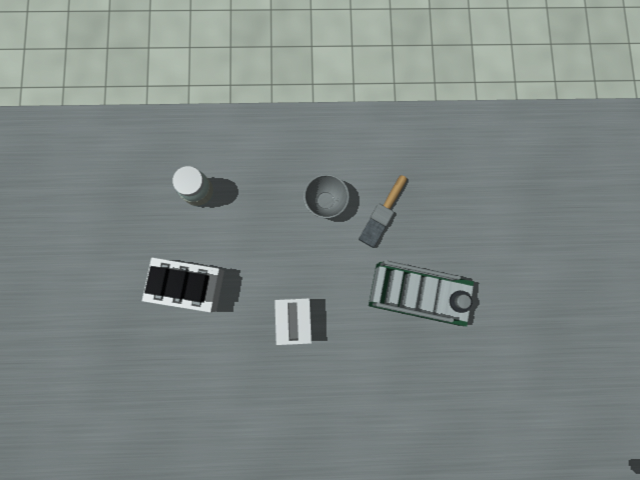

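View pics/side0.png

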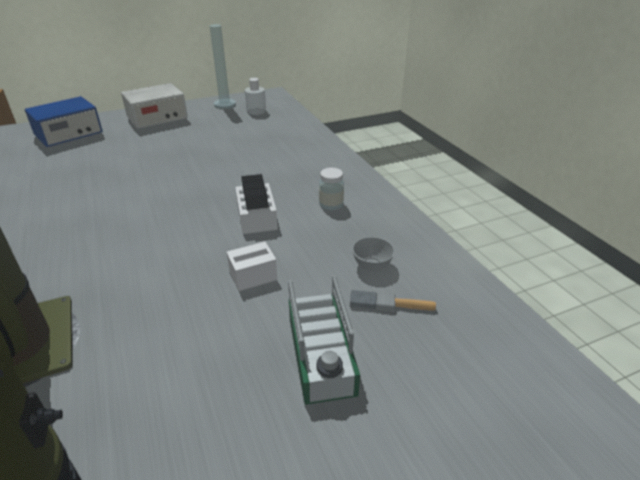

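Top view: rack at (180,285), stand at (293,322), gauge at (422,293) with plunger at (460,301). The bystanders sit farther out. Next I'll use the depth cloud to get poses.

```bash
cat >> h.py <<'E'
def cloud(n,d,pose=None):
    c=eyes.get_calibration(n);f=240/np.tan(np.radians(c["fov_y"]/2))
    v,u=np.mgrid[:480,:640]
    P=np.stack([(u-c["cx"])/f*d,-(v-c["cy"])/f*d,-d],-1)
    if n=="wrist":
        T=c["tool_from_camera"];P=P@T[:3,:3].T+T[:3,3]
        return P@R.from_rotvec(pose["ee_rot"]).as_matrix().T+pose["position"]
    return P@R.from_rotvec(c["orientation"]).as_matrix().T+c["origin"]
def rect(pts):
    (c,s,a)=cv2.minAreaRect((pts*1000).astype(np.float32));return np.round(c,1),np.round(s,1),round(a,1)
E
python3 - <<'E'
from h import *
z=np.load("pics/top0.npz");p,d=z["p"],z["d"];P=cloud("top",d)
print("bench z",np.median(P[350:450,200:400,2]), "noise",np.std(P[350:450,200:400,2]))
def sel(u0,u1,v0,v1,lo,hi,n):
    Q=P[v0:v1,u0:u1].reshape(-1,3);I=p[v0:v1,u0:u1].reshape(-1,3)
    m=(Q[:,2]>lo)&(Q[:,2]<hi);Q=Q[m];print(n,len(Q),np.median(Q[:,2]),*rect(Q[:,:2]),"mean",Q.mean(0).round(4))
sel(130,245,245,325,.05,.075,"rack");sel(130,245,245,325,.085,.12,"grips")
sel(265,335,290,355,.05,.075,"stand")
sel(360,485,250,335,.05,.07,"gauge");sel(360,485,250,335,.09,.13,"rails");sel(445,475,285,318,.072,.088,"plunger")
E
python3 -c "
import cv2
a=cv2.imread('pics/top0.png');cv2.imwrite('pics/crop0.png',cv2.resize(a[240:360,130:490],None,fx=2.2,fy=2.2))"
```

```text
bench z -8.69573635204901e-05 noise 0.061736813990225625
rack 1364 0.059498558353516307 [566.8 248. ] [145.1  92.2] 79.5 mean [0.5639 0.2348 0.0596]
grips 1521 0.09917370153431326 [566.9 248.2] [113.3  55.9] 79.4 mean [0.5665 0.2469 0.0986]
stand 1198 0.059750852570411406 [485.2  14.9] [92.1 72. ] 1.2 mean [0.4846 0.015  0.0597]
gauge 2752 0.05996563731509952 [ 535.5 -260.7] [203.3  95.7] 76.9 mean [ 0.5361 -0.2634  0.0598]
rails 659 0.10913227594396968 [ 537.7 -253. ] [186.6  94. ] 76.7 mean [ 0.5401 -0.2411  0.1083]
plunger 217 0.07491442142358151 [ 518.2 -335.7] [43.5 43.1] 12.5 mean [ 0.5183 -0.332   0.079 ]
```

```bash
cat > to.py <<'E'
import sys
from h import *
x,y,z,th=map(float,sys.argv[1:5]);s=sensors.observe()   # mm, deg
M=R.from_rotvec(s["ee_rot"]);t=np.radians(th)
G=R.from_matrix(np.array([[np.cos(t),np.sin(t),0],[np.sin(t),-np.cos(t),0],[0,0,-1]]))
r=np.degrees((M.inv()*G).as_rotvec())/5;d=M.inv().apply(np.array([x,y,z])/1000-s["position"])/.03
print("turn",r.round(3),"shift",d.round(3),"rows>=",np.ceil(max(np.linalg.norm(d)*30/41.7,np.linalg.norm(r)*5/7.16)))
E
cat > st.py <<'E'
from h import *
s=sensors.observe();m=R.from_rotvec(s["ee_rot"]).as_matrix()
print("t",round(s["time"],2),"pos",np.round(np.array(s["position"])*1e3,1),"th",np.degrees(np.arctan2(m[1,0],m[0,0])).round(2),"tilt",(m[:2,2]*57.3).round(2),"F",np.round(s["contact_force"],1),"T",np.round(s["wrist_torque"],2),"op",round(s["opening"]*1e3,1))
E
python3 to.py 520 -250 270 -13.1; python3 st.py
```

```text
turn [-1.600e-02  5.000e-03  5.907e+00] shift [14.269 -7.922 -1.301] rows>= 12.0
t 0.15 pos [ 176.6 -599.   230.7] th 16.44 tilt [-0.03  0.08] F [-0.6  0.3  0.1] T [0.03 0.03 0.02] op 85.2
```

```bash
python3 -m creep '[2.4,0,0,0,0,0,1, 0,0,2.4,5.7,-3.2,-0.5,1, 0,0,2.4,5.7,-3.2,-0.5,1, 0,0,2.4,5.7,-3.2,-0.5,1, 0,0,2.4,5.7,-3.2,-0.5,1]' | head -c 10 >/dev/null; python3 st.py; python3 to.py 520 -250 270 -13.1
```

```text
t 0.57 pos [ 293.5 -478.4  243.2] th 4.4 tilt [-0.06  0.1 ] F [0.  0.2 0.2] T [-0.02 -0.03  0.01] op 85.2
turn [-0.019  0.013  3.499] shift [ 8.112 -7.014 -0.889] rows>= 8.0
```

```bash
python3 -m creep '[0,0,3.5,8.1,-7,-0.9,1, 0,0,3.5,8.1,-7,-0.9,1, 0,0,3.5,8.1,-7,-0.9,1, 0,0,3.5,8.1,-7,-0.9,1, 0,0,3.5,8.1,-7,-0.9,1]'; python3 st.py; python3 to.py 520 -250 270 -13.1
```

```text
time: 0.98
position: [0.4399, -0.3312, 0.2615]
ee_rot: [3.121, -0.357, -0.001]
contact_force: [-0.0, -1.7, -0.2]
opening: 0.0853
t 0.98 pos [ 439.9 -331.2  261.5] th -13.07 tilt [-0.03 -0.  ] F [-0.  -1.7 -0.2] T [-0.03 -0.    0.01] op 85.3
turn [0.001 0.005 0.006] shift [ 1.99  -3.241 -0.284] rows>= 3.0
```

```bash
python3 -m creep '[0,0,0,2,-3.2,-0.3,1, 0,0,0,2,-3.2,-0.3,1, 0,0,0,2,-3.2,-0.3,1, 0,0,0,2,-3.2,-0.3,1, 0,0,0,2,-3.2,-0.3,1]' >/dev/null; python3 st.py; cat > gauge.py <<'E'
from h import *
import sys
s=sensors.observe();p,d=eyes.read_camera("wrist");np.savez(f"pics/{sys.argv[1]}.npz",p=p,d=d);cv2.imwrite(f"pics/{sys.argv[1]}.png",p[:,:,::-1])
P=cloud("wrist",d,s).reshape(-1,3);m=(d.ravel()>0)
for n,lo,hi in(("top",.05,.068),("rails",.1,.12),("plunger",.072,.09)):
    Q=P[m&(P[:,2]>lo)&(P[:,2]<hi)];print(n,len(Q),np.median(Q[:,2]),*rect(Q[:,:2]))
E
python3 gauge.py wg; python3 to.py 550 -20 270 79.5
```

```text
t 1.4 pos [ 520.4 -250.7  270.1] th -12.78 tilt [0.01 0.05] F [-0.5 -1.2 -0.4] T [-0.08  0.05  0.02] op 85.4
top 24605 0.05974284231455418 [ 582.2 -154.6] [273.4 423.9] 2.1
rails 4830 0.10922194005687669 [ 541.9 -236.7] [155.8  94. ] 76.7
plunger 3411 0.08547993346707544 [ 537.3 -259.7] [198.   92.4] 76.7
turn [-5.00e-03  1.50e-02 -1.85e+01] shift [-7.3e-01 -7.8e+00 -2.0e-03] rows>= 13.0
```

View pics/wg.png

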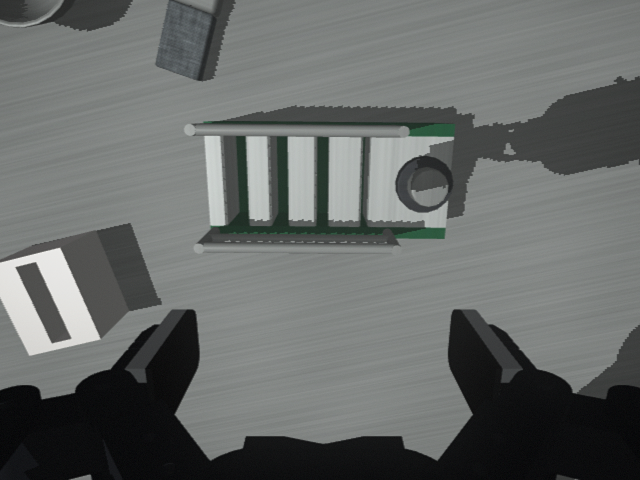

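The wrist picture shows the gauge with slots at columns of about 238, 282, 321 and 366 (narrowest), and the plunger head at (425,184). I'll fit the slots in the gauge frame.

```bash
cat > fit.py <<'E'
from h import *
import sys
pose={"position":np.array([.5204,-.2507,.2701]),"ee_rot":None}
t=np.radians(-12.78);pose["ee_rot"]=R.from_matrix(np.array([[np.cos(t),np.sin(t),0],[np.sin(t),-np.cos(t),0],[0,0,-1]])).as_rotvec()
for cam,f in(("wrist","wg"),("top","top0")):
    z=np.load(f"pics/{f}.npz");p,d=z["p"],z["d"]
    P=cloud(cam,d,pose);z3=P[...,2]
    near=(d>0)&(np.hypot(P[...,0]-.5355,P[...,1]+.2607)<.125)
    top=near&(z3>.056)&(z3<.065)
    r=rect(P[top][:,:2]);print(cam,"top rect",*r)
    rail=near&(z3>.1)&(z3<.118);rr=rect(P[rail][:,:2]);print(" rails",*rr)
    # yaw: long-direction from rails
    a=np.radians(-13.2);ex=np.array([np.cos(a),np.sin(a)]);ey=np.array([-np.sin(a),np.cos(a)])
    Q=P[...,:2]-np.array([.5407,-.2383])
    lx,ly=Q@ex,Q@ey
    for x0 in(-.02,.0,.02):   # land edges on three lines
        m=top&(abs(lx-x0)<.008)&(ly<.09);yy=np.sort(ly[m])*1e3;g=np.diff(yy)
        print(" x0",x0,[(round(yy[i],1),round(yy[i+1],1),"c",round((yy[i]+yy[i+1])/2,1)) for i in np.where(g>3.5)[0]],"ends",yy[0].round(1),yy[-1].round(1))
    pl=near&(z3>.066)&(z3<.098)&(ly<-.08);pp=P[pl];print(" plunger z hist",np.histogram(pp[:,2],bins=np.arange(.066,.1,.002)))
    hi=pp[:,2]>np.percentile(pp[:,2],90)-.003;(c,rad)=cv2.minEnclosingCircle((pp[hi][:,:2]*1e3).astype(np.float32));print(" plunger",c,rad,np.median(pp[hi][:,2]))
    for lo in(lx[rail]>0,lx[rail]<0):
        q=P[rail][lo][:,:2]*1e3;v=cv2.fitLine(q.astype(np.float32),cv2.DIST_L2,0,.01,.01).ravel();print(" rail dir",np.degrees(np.arctan(v[1]/v[0])).round(2),"lx",np.percentile(lx[rail][lo]*1e3,[2,50,98]).round(1),"ly",np.percentile(ly[rail][lo]*1e3,[1,99]).round(1))
E
python3 fit.py
```

```text
wrist top rect [ 536.5 -259.2] [202.7  96.3] 76.7
 rails [ 541.9 -236.8] [155.8  94. ] 76.7
 x0 -0.02 [(np.float64(-55.3), np.float64(-48.6), 'c', np.float64(-52.0)), (np.float64(-22.0), np.float64(-11.0), 'c', np.float64(-16.5)), (np.float64(12.2), np.float64(27.0), 'c', np.float64(19.6)), (np.float64(46.4), np.float64(64.7), 'c', np.float64(55.6))] ends -122.2 79.7
 x0 0.0 [(np.float64(-55.3), np.float64(-48.9), 'c', np.float64(-52.1)), (np.float64(-21.7), np.float64(-11.0), 'c', np.float64(-16.3)), (np.float64(12.4), np.float64(26.8), 'c', np.float64(19.6)), (np.float64(46.4), np.float64(64.5), 'c', np.float64(55.5))] ends -78.0 79.7
 x0 0.02 [(np.float64(-55.4), np.float64(-49.0), 'c', np.float64(-52.2)), (np.float64(-21.5), np.float64(-10.9), 'c', np.float64(-16.2)), (np.float64(12.4), np.float64(26.8), 'c', np.float64(19.6)), (np.float64(46.5), np.float64(64.6), 'c', np.float64(55.6))] ends -122.3 80.0
 plunger z hist (array([ 15,  25, 604, 492,  25,  21,  23,  21,  22,  63, 624, 440,   0,
         0,   0,   0]), array([0.066, 0.068, 0.07 , 0.072, 0.074, 0.076, 0.078, 0.08 , 0.
[... 903 characters left out ...]
.5
 x0 0.02 [(np.float64(-56.0), np.float64(-51.0), 'c', np.float64(-53.5)), (np.float64(-22.6), np.float64(-12.7), 'c', np.float64(-17.7)), (np.float64(11.0), np.float64(25.3), 'c', np.float64(18.1)), (np.float64(45.4), np.float64(63.7), 'c', np.float64(54.5))] ends -123.9 78.0
 plunger z hist (array([ 2, 14, 61, 83, 28,  4,  6,  5,  2, 19, 66, 60, 24,  1,  0,  0]), array([0.066, 0.068, 0.07 , 0.072, 0.074, 0.076, 0.078, 0.08 , 0.082,
       0.084, 0.086, 0.088, 0.09 , 0.092, 0.094, 0.096, 0.098]))
 plunger (518.3504638671875, -336.2370300292969) 14.538225173950195 0.0882953527230973
 rail dir 76.71 lx [39.6 43.  47.2] ly [-75.7  76.6]
 rail dir 76.73 lx [-46.3 -42.6 -38.7] ly [-75.2  76.9]
```

```bash
python3 -m creep '[0,0,-7,0,-5.5,0,1, 0,0,-7,0,-5.5,0,1, 0,0,-7,0,-5.5,0,1, 0,0,-7,0,-5.5,0,1, 0,0,-7,0,-5.5,0,1]' >/dev/null; python3 st.py; python3 to.py 550 130 270 79.5
```

```text
t 1.87 pos [557.6 -82.9 270.6] th 22.89 tilt [0.08 0.38] F [0.4 1.  0.5] T [ 0.08  0.04 -0.01] op 85.8
turn [ -0.037  -0.073 -11.321] shift [ 2.528 -6.635  0.067] rows>= 8.0
```

```bash
python3 -m creep '[0,0,-7,1.5,-3.7,0,1, 0,0,-7,1.5,-3.7,0,1, 0,0,-7,1.5,-3.7,0,1, 0,0,-7,1.5,-3.7,0,1, 0,0,-7,1.5,-3.7,0,1]' >/dev/null; python3 st.py; python3 to.py 560 210 250 79.5
```

```text
t 2.28 pos [555.9  28.4 270.3] th 57.43 tilt [-0.03 -0.  ] F [-0.2 -0.1 -0. ] T [-0.09 -0.05 -0.02] op 85.2
turn [-6.000e-03  3.000e-03 -4.413e+00] shift [ 5.174 -3.143  0.678] rows>= 5.0
```

```bash
python3 -m creep '[0,0,-4.4,5.2,-3.1,0.7,1, 0,0,-4.4,5.2,-3.1,0.7,1, 0,0,-4.4,5.2,-3.1,0.7,1, 0,0,-4.4,5.2,-3.1,0.7,1, 0,0,-4.4,5.2,-3.1,0.7,1]' >/dev/null; python3 -m creep '[0,0,0,0,0,0,1, 0,0,0,0,0,0,1]' >/dev/null; python3 st.py; cat > rk.py <<'E'
from h import *
import sys
s=sensors.observe();p,d=eyes.read_camera("wrist");np.savez(f"pics/{sys.argv[1]}.npz",p=p,d=d);cv2.imwrite(f"pics/{sys.argv[1]}.png",p[:,:,::-1])
P=cloud("wrist",d,s);z=P[...,2];near=(d>0)&(np.hypot(P[...,0]-.567,P[...,1]-.248)<.09)
for n,lo,hi in(("rack",.055,.066),("grips",.094,.106)):
    Q=P[near&(z>lo)&(z<hi)];print(n,len(Q),np.median(Q[:,2]),*rect(Q[:,:2]))
g=(near&(z>.094)&(z<.106)).astype(np.uint8);n,L=cv2.connectedComponents(g)
for i in range(1,n):
    Q=P[L==i]
    if len(Q)>300: print(" grip",len(Q),*rect(Q[:,:2]))
E
python3 rk.py rk1
```

```text
t 2.87 pos [563.7 207.3 248.8] th 78.89 tilt [-0.05 -0.12] F [ 0.2  0.4 -0.4] T [-0.03  0.04  0.02] op 85.1
rack 9390 0.059920681410452106 [567.8 249.9] [144.3  92.3] 79.4
grips 12046 0.09988600238911523 [567.7 249.9] [112.4  56.1] 79.4
 grip 4441 [575.1 289.5] [32.1 56.2] 79.6
 grip 3978 [567.8 250. ] [32.2 56.1] 79.3
 grip 3627 [560.4 210.9] [32.6 55.9] 79.7
```

View pics/rk1.png

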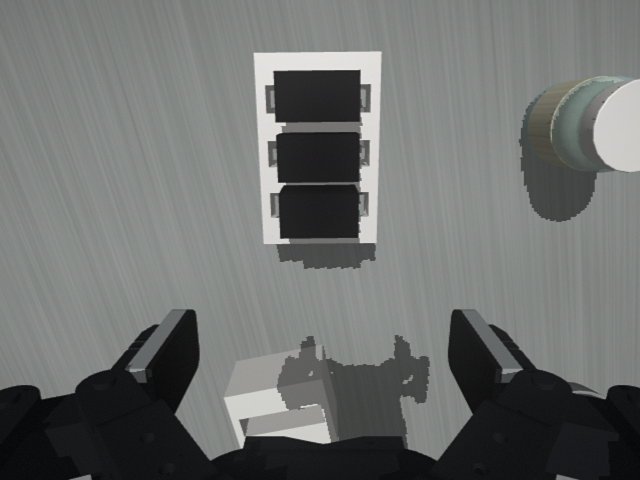

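Middle grip is at (318,157) in the picture. The wrist depth puts it at (567.8, 250.0) mm, yaw -10.6. The top camera is consistently about 1 to 1.5 mm off, so I'll trust the wrist.

```bash
python3 to.py 567.8 250 130 79.4
```

```text
turn [ 0.     0.035 -0.129] shift [ 1.483 -0.168  3.958] rows>= 4.0
```

```bash
python3 -m creep '[0,0,-0.1,1.48,-0.16,1,1, 0,0,-0.1,1.48,-0.16,2.2,1, 0,0,-0.1,1.48,-0.16,3.5,1, 0,0,-0.1,1.48,-0.16,4,1, 0,0,-0.1,1.48,-0.16,4,1]' >/dev/null; python3 st.py;python3 to.py 567.8 250 66 79.4
```

```text
t 3.33 pos [565.7 247.9 125. ] th 79.24 tilt [-0.42 -0.42] F [ 0.4 -0.4  0.2] T [-0.   -0.04  0.04] op 85.4
turn [-0.067  0.097 -0.033] shift [0.099 0.068 1.966] rows>= 2.0
```

```bash
python3 -m creep '[0,0,0,0.05,0,0.5,1, 0,0,0,0.05,0,1,1, 0,0,0,0.05,0,1.3,1, 0,0,0,0.05,0,1.3,1, 0,0,0,0.05,0,1.3,1]' >/dev/null; python3 st.py;python3 to.py 567.8 250 66 79.4
```

```text
t 3.75 pos [568.7 253.6  91.3] th 79.33 tilt [ 0.06 -0.03] F [-0.5 -0.1 -0.4] T [ 0.01 -0.02 -0.05] op 85.7
turn [ 0.013  0.003 -0.015] shift [-0.123 -0.01   0.844] rows>= 1.0
```

```bash
python3 -m creep '[0,0,0,-0.12,0,0,1, 0,0,0,-0.12,0,0.3,1, 0,0,0,-0.12,0,0.6,1, 0,0,0,-0.12,0,0.8,1, 0,0,0,-0.12,0,0.8,1]' >/dev/null; python3 st.py;python3 to.py 567.8 250 66 79.4
```

```text
t 4.17 pos [566.1 250.7  64.7] th 79.45 tilt [-0.15 -0.09] F [ 0.3 -0.6 -0.1] T [-0.   -0.02  0.03] op 85.5
turn [-0.026  0.024  0.01 ] shift [-0.012  0.061 -0.045] rows>= 1.0
```

```bash
python3 -m creep '[0,0,0,0,0.03,0,1, 0,0,0,0,0.03,0,1]' >/dev/null; python3 st.py;python3 to.py 567.8 250 66 79.4
```

```text
t 4.33 pos [568.2 251.3  66.3] th 79.44 tilt [0.01 0.  ] F [0.3 0.1 0.2] T [-0.04 -0.02 -0.02] op 85.3
turn [ 0.001 -0.001  0.009] shift [-0.046 -0.006  0.01 ] rows>= 1.0
```

```bash
python3 -m creep '[0,0,0,-0.04,0,0,1, 0,0,0,-0.04,0,0,0.7, 0,0,0,-0.04,0,0,0.6, 0,0,0,-0.04,0,0,0.5, 0,0,0,-0.04,0,0,0.4]' >/dev/null; python3 st.py;python3 -m creep '[0,0,0,0,0,0,0.3, 0,0,0,0,0,0,0.2, 0,0,0,0,0,0,0.2]' >/dev/null;  python3 st.py
```

```text
t 4.75 pos [568.2 250.1  66.9] th 79.43 tilt [0.05 0.02] F [-0.9 -0.8  3.7] T [-0.06  0.12 -0.02] op 55.2
t 5.0 pos [568.2 250.1  66.9] th 79.43 tilt [0.05 0.01] F [-0.5  0.   5.4] T [-0.1   0.18 -0.01] op 55.2
```

```bash
python3 -m creep '[0,0,0,0,0,-0.3,0.2, 0,0,0,0,0,-0.8,0.2, 0,0,0,0,0,-1.6,0.2, 0,0,0,0,0,-2.6,0.2, 0,0,0,0,0,-3.8,0.2]' >/dev/null; python3 st.py;python3 to.py 486.1 16.3 180 91.2
```

```text
t 5.42 pos [566.  248.8 179.7] th 79.46 tilt [-0.28 -0.15] F [ 0.5 -0.1 -2.8] T [ 0.01 -0.07 -0.04] op 55.2
turn [-0.053  0.035 -2.348] shift [-8.107 -1.202  0.024] rows>= 6.0
```

```bash
python3 -m creep '[0,0,-1.2,-4,-0.6,0,0.2, 0,0,-2.3,-6,-0.9,0,0.2, 0,0,-2.3,-6.2,-0.9,0,0.2, 0,0,-2.3,-6.2,-0.9,0,0.2, 0,0,-2.3,-6.2,-0.9,0,0.2]' >/dev/null; python3 st.py; python3 to.py 486.1 16.3 180 91.2
python3 - <<'E'
from h import *
t=np.radians(-12.78);pose={"position":np.array([.5204,-.2507,.2701]),"ee_rot":R.from_matrix(np.array([[np.cos(t),np.sin(t),0],[np.sin(t),-np.cos(t),0],[0,0,-1]])).as_rotvec()}
for cam,f in(("wrist","wg"),("top","top0")):
    z=np.load(f"pics/{f}.npz");p,d=z["p"],z["d"];P=cloud(cam,d,pose);Z=P[...,2]
    m=(d>0)&(abs(Z-.06)<.004)&(np.hypot(P[...,0]-.486,P[...,1]-.016)<.07);print(cam,m.sum(),*rect(P[m][:,:2]))
    h,hr=cv2.findContours(m.astype(np.uint8),cv2.RETR_CCOMP,cv2.CHAIN_APPROX_NONE)
    for c,x in zip(h,hr[0]):
        if x[3]>=0 and len(c)>30: print("slot",*rect(np.array([P[q[0,1],q[0,0],:2] for q in c])[ [m[q[0,1],q[0,0]] for q in c]]))
E
```

```text
t 5.83 pos [503.9  65.  179.8] th 90.65 tilt [-0.29 -0.36] F [ 0.5 -0.7 -2.8] T [-0.11  0.04  0.03] op 55.1
turn [-0.059  0.07  -0.111] shift [-1.618 -0.611  0.006] rows>= 2.0
wrist 5990 [486.3  16.9] [92.8 74.5] 1.3
slot [486.8  17. ] [79.  22.6] 1.0
top 1174 [485.2  14.9] [92.1 72. ] 1.2
slot [485.7  14.9] [82.3 24. ] 1.2
```

```bash
python3 -m creep '[0,0,-0.1,-1.6,-0.6,0,0.2, 0,0,-0.1,-1.6,-0.6,0,0.2, 0,0,-0.1,-1.6,-0.6,0,0.2, 0,0,-0.1,-1.6,-0.6,0,0.2, 0,0,-0.1,-1.6,-0.6,0,0.2]' >/dev/null; python3 st.py; python3 to.py 486.5 16.8 130 91.2
```

```text
t 6.25 pos [490.5  25.1 180.6] th 91.5 tilt [0.05 0.07] F [ 0.1  1.  -3. ] T [ 0.02 -0.02 -0.03] op 55.2
turn [ 0.011 -0.015  0.061] shift [-0.276 -0.143  1.687] rows>= 2.0
```

```bash
python3 -m creep '[0,0,0.06,-0.27,-0.13,0.8,0.2, 0,0,0.06,-0.27,-0.13,1.4,0.2, 0,0,0.06,-0.27,-0.13,1.5,0.2, 0,0,0.06,-0.27,-0.13,1.5,0.2, 0,0,0.06,-0.27,-0.13,1.5,0.2]' >/dev/null; python3 st.py; python3 to.py 486.5 16.8 125 91.2
```

```text
t 6.67 pos [487.1  17.2 135.9] th 91.25 tilt [0.06 0.06] F [-0.2  0.1 -1.5] T [ 0.03 -0.07 -0.01] op 55.0
turn [ 0.012 -0.011  0.01 ] shift [-0.012 -0.019  0.363] rows>= 1.0
```

```bash
python3 -m creep '[0,0,0,-0.01,-0.02,0.2,0.2, 0,0,0,-0.01,-0.02,0.4,0.2, 0,0,0,-0.01,-0.02,0.6,0.2, 0,0,0,-0.01,-0.02,0.8,0.2, 0,0,0,-0.01,-0.02,0.9,0.2]' >/dev/null; python3 st.py; python3 to.py 486.5 16.8 68 91.2
```

```text
t 7.08 pos [485.4  15.2 107.6] th 91.13 tilt [-0.05 -0.01] F [-0.2  0.3 -3.5] T [-0.01  0.    0.04] op 55.0
turn [-0.009  0.002 -0.013] shift [0.053 0.038 1.32 ] rows>= 1.0
```

```bash
python3 -m creep '[0,0,0,0.02,0.02,0.3,0.2, 0,0,0,0.02,0.02,0.7,0.2, 0,0,0,0.02,0.02,1,0.2, 0,0,0,0.02,0.02,1.25,0.2, 0,0,0,0.02,0.02,1.25,0.2]' >/dev/null; python3 st.py;python3 -m creep '[0,0,0,0,0,0,0.2, 0,0,0,0,0,0,0.2]' >/dev/null; python3 st.py; python3 to.py 486.5 16.8 66.5 91.2
```

```text
t 7.5 pos [485.4  15.9  69.4] th 91.16 tilt [-0.14 -0.03] F [ 0.2  0.  -2.5] T [-0.02  0.02  0.01] op 55.1
t 7.67 pos [486.5  16.   71.1] th 91.14 tilt [0.02 0.  ] F [ 0.3  0.2 -2.8] T [-0.    0.02  0.04] op 55.2
turn [ 0.004 -0.    -0.012] shift [0.027 0.002 0.152] rows>= 1.0
```

```bash
python3 -m creep '[0,0,0,0.01,0,0.07,0.2, 0,0,0,0.01,0,0.13,0.2, 0,0,0,0.01,0,0.13,0.2, 0,0,0,0.01,0,0.13,0.2]' >/dev/null; python3 st.py;python3 -m creep '[0,0,0,0,0,0,0.65, 0,0,0,0,0,0,0.75, 0,0,0,0,0,0,0.9, 0,0,0,0,0,0,1, 0,0,0,0,0,0,1]' >/dev/null; python3 st.py
```

```text
t 8.0 pos [486.3  16.1  67.1] th 91.13 tilt [ 0.01 -0.01] F [ 0.6 -0.4 -2.8] T [0.   0.   0.02] op 55.3
t 8.42 pos [486.5  16.2  67.2] th 91.13 tilt [ 0.03 -0.  ] F [-0.2 -1.1 -0.7] T [-0.01 -0.   -0.02] op 85.8
```

```bash
python3 -m creep '[0,0,0,0,0,-0.6,1, 0,0,0,0,0,-1.6,1, 0,0,1,0,0,-2.6,1, 0,0,2.4,0,0,-3.6,1, 0,0,3.8,0,0,-4.2,1]' >/dev/null; python3 -m creep '[0,0,1.4,0,0,0,1, 0,0,2.8,0,0,0,1, 0,0,4.2,0,0,0,1, 0,0,5.6,0,0,0,1, 0,0,7,0,0,0,1]' >/dev/null;python3 -m creep '[0,0,1.4,0,0,0,1, 0,0,2.8,0,0,0,1, 0,0,4.2,0,0,0,1, 0,0,5.6,0,0,0,1, 0,0,7,0,0,0,1]' >/dev/null; python3 st.py;python3 to.py 486.5 16.5 190 1.2
```

```text
t 9.67 pos [486.1  16.3 193.1] th 1.8 tilt [0. 0.] F [ 0.6 -0.2 -0.2] T [-0.02 -0.02 -0.  ] op 84.9
turn [-0.   -0.    0.12] shift [ 0.012 -0.008  0.103] rows>= 1.0
```

```bash
python3 -m creep '[0,0,0,0,0,0,1, 0,0,0,0,0,0,1]' >/dev/null; python3 st.py; python3 - <<'E'
from h import *
s=sensors.observe();p,d=eyes.read_camera("wrist");cv2.imwrite("pics/st1.png",p[:,:,::-1]);np.savez("pics/st1.npz",p=p,d=d)
P=cloud("wrist",d,s);Z=P[...,2];n=(d>0)&(np.hypot(P[...,0]-.4865,P[...,1]-.0165)<.07)
for lo,hi in((.055,.065),(.09,.11)):
    m=n&(Z>lo)&(Z<hi);print(m.sum(),np.median(Z[m]),*rect(P[m][:,:2]))
E
python3 to.py 486.5 16.5 100 1.2
```

```text
t 9.83 pos [486.2  16.3 193.1] th 2.34 tilt [ 0.   -0.02] F [ 0.5  0.1 -0.3] T [-0.04  0.06  0.03] op 85.4
8386 0.059945579320667686 [485.9  16.7] [92.8 72.2] 1.2
5234 0.0998847663272104 [485.6  16.1] [56.8 31.8] 1.5
turn [0.001 0.    0.229] shift [ 0.011 -0.006  3.101] rows>= 3.0
```

View pics/st1.png

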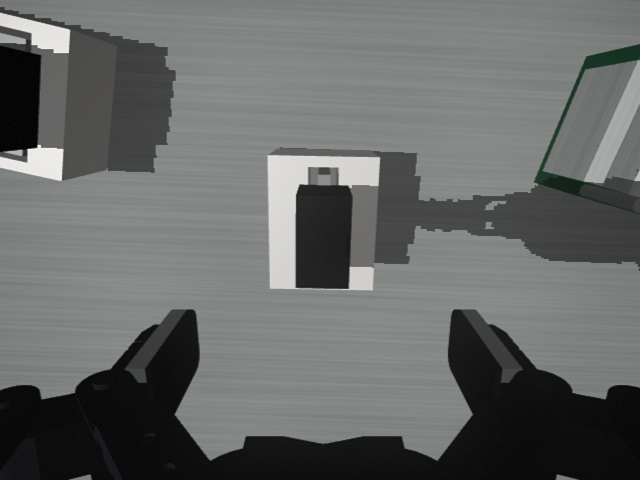

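The picture shows the plate hanging in the stand, grip centre at about (323,237). The depth puts it at (485.7, 16.1) mm, yaw 1.3.

```bash
python3 -m creep '[0,0,0.2,0,0,0.8,1, 0,0,0.2,0,0,1.8,1, 0,0,0.2,0,0,2.7,1, 0,0,0.2,0,0,3.1,1, 0,0,0.2,0,0,3.1,1]' >/dev/null; python3 -m creep '[0,0,0,0,0,0,1, 0,0,0,0,0,0,1]' >/dev/null;python3 st.py;python3 to.py 486 16.2 67 1.3
```

```text
t 10.47 pos [486.9  16.2 100.8] th 1.18 tilt [0.08 0.02] F [-0.2  0.4  0.1] T [ 0.02  0.01 -0.02] op 85.4
turn [-0.004 -0.017 -0.024] shift [-3.300e-02 -1.000e-03  1.126e+00] rows>= 1.0
```

```bash
python3 -m creep '[0,0,0,-0.02,0,0.4,1, 0,0,0,-0.02,0,0.9,1, 0,0,0,-0.02,0,1.12,1, 0,0,0,-0.02,0,1.12,1, 0,0,0,-0.02,0,1.12,1]' >/dev/null; python3 st.py; python3 -m creep '[0,0,0,0,0,0,0.7, 0,0,0,0,0,0,0.4, 0,0,0,0,0,0,0.1, 0,0,0,0,0,0,0, 0,0,0,0,0,0,0]' >/dev/null;python3 st.py; python3 -m creep '[0,0,0,0,0,0,0, 0,0,0,0,0,0,0]' >/dev/null; python3 st.py
```

```text
t 10.88 pos [486.   16.2  67. ] th 1.15 tilt [0.04 0.  ] F [0.2 1.  0.8] T [ 0.01 -0.    0.  ] op 85.7
t 11.3 pos [485.9  16.2  66.9] th 1.14 tilt [0.04 0.  ] F [-0.4 -0.1  1.4] T [-0.08  0.06 -0.04] op 31.1
t 11.47 pos [485.9  16.2  66.9] th 1.14 tilt [0.04 0.  ] F [-0.8 -0.1  5. ] T [-0.01  0.07  0.01] op 31.3
```

```bash
python3 -m creep '[0,0,0,0,0,-0.4,0, 0,0,0,0,0,-1.4,0, 0,0,0,0,0,-2.6,0, 0,0,0,0,0,-3.9,0, 0,0,0,0,0,-4.6,0]' >/dev/null; python3 st.py; python3 to.py 450 -210 215 -13.3
```

```text
t 11.88 pos [486.5  16.1 207.6] th 1.12 tilt [0.2  0.01] F [ 0.9 -0.3 -2. ] T [ 0.01 -0.04 -0.02] op 31.0
turn [-0.007 -0.04   2.884] shift [-1.362  7.512 -0.252] rows>= 6.0
```

```bash
python3 -m creep '[0,0,1,-0.4,1.4,0,0, 0,0,2,-0.8,2.8,0,0, 0,0,2.88,-1,4.2,0,0, 0,0,2.88,-1.3,5.6,0,0, 0,0,2.88,-1.36,6.8,0,0]' >/dev/null; python3 -m creep '[0,0,0,0.2,0.7,0,0, 0,0,0,0.2,0.7,0,0, 0,0,0,0.2,0.7,0,0, 0,0,0,0.2,0.7,0,0, 0,0,0,0.2,0.7,0,0]' >/dev/null; python3 st.py
cat > g2.py <<'E'
from h import *
import sys
s=sensors.observe();p,d=eyes.read_camera("wrist");cv2.imwrite(f"pics/{sys.argv[1]}.png",p[:,:,::-1]);np.savez(f"pics/{sys.argv[1]}.npz",p=p,d=d)
P=cloud("wrist",d,s);Z=P[...,2];O=np.array([.541,-.2368]);a=np.radians(-13.3)
ex=np.array([np.cos(a),np.sin(a)]);ey=np.array([-np.sin(a),np.cos(a)]);lx,ly=(P[...,:2]-O)@ex,(P[...,:2]-O)@ey
top=(d>0)&(abs(Z-.06)<.0025)&(abs(lx)<.055)&(ly>-.135)&(ly<.09)
print("n",top.sum(),"rect",*rect(P[top][:,:2]))
for x0 in(-.024,-.012,0,.012,.024):
    m=top&(abs(lx-x0)<.006);yy=np.sort(ly[m])*1e3;g=np.diff(yy);print(x0,[(round(yy[i],1),round(yy[i+1],1),"c%.1f"%((yy[i]+yy[i+1])/2)) for i in np.where(g>3.5)[0]],yy[[0,-1]].round(1))
r=(d>0)&(Z>.1)&(Z<.115)&(abs(lx)<.06)&(ly<.09)&(ly>-.09)
for k in(1,-1):
    q=r&(lx*k>.03);print("rail",k,q.sum(),np.percentile(lx[q]*1e3,[3,97]).round(1) if q.sum() else "")
E
python3 g2.py g2
```

```text
t 12.72 pos [ 449.9 -208.2  204.2] th -13.11 tilt [-0.05  0.08] F [-0.5 -1.  -2.3] T [ 0.02 -0.04 -0.02] op 31.2
n 30044 rect [ 533.7 -258.4] [203.   90.1] 76.9
-0.024 [(np.float64(-56.5), np.float64(-50.3), 'c-53.4'), (np.float64(-22.6), np.float64(-12.0), 'c-17.3'), (np.float64(11.0), np.float64(25.9), 'c18.4'), (np.float64(45.2), np.float64(63.4), 'c54.3')] [-124.2   78.6]
-0.012 [(np.float64(-118.1), np.float64(-87.7), 'c-102.9'), (np.float64(-56.3), np.float64(-50.2), 'c-53.3'), (np.float64(-22.7), np.float64(-12.2), 'c-17.4'), (np.float64(11.0), np.float64(25.7), 'c18.3'), (np.float64(45.2), np.float64(63.5), 'c54.3')] [-123.5   78.4]
0 [(np.float64(-56.5), np.float64(-50.2), 'c-53.4'), (np.float64(-22.7), np.float64(-12.1), 'c-17.4'), (np.float64(11.0), np.float64(25.7), 'c18.3'), (np.float64(45.2), np.float64(63.5), 'c54.3')] [-79.   78.7]
0.012 [(np.float64(-121.7), np.float64(-84.8), 'c-103.2'), (np.float64(-56.3), np.float64(-50.1), 'c-53.2'), (np.float64(-22.8), np.float64(-12.3), 'c-17.5'), (np.float64(11.0), np.float64(25.9), 'c18.4'), (np.float64(45.1), np.float64(63.5), 'c54.3')] [-123.7   78.8]
0.024 [(np.float64(-56.3), np.float64(-50.2), 'c-53.3'), (np.float64(-22.7), np.float64(-12.1), 'c-17.4'), (np.float64(11.0), np.float64(25.7), 'c18.3'), (np.float64(45.2), np.float64(63.4), 'c54.3')] [-123.9   78.6]
rail 1 0 
rail -1 4128 [-45.7 -38.3]
```

View pics/g2.png

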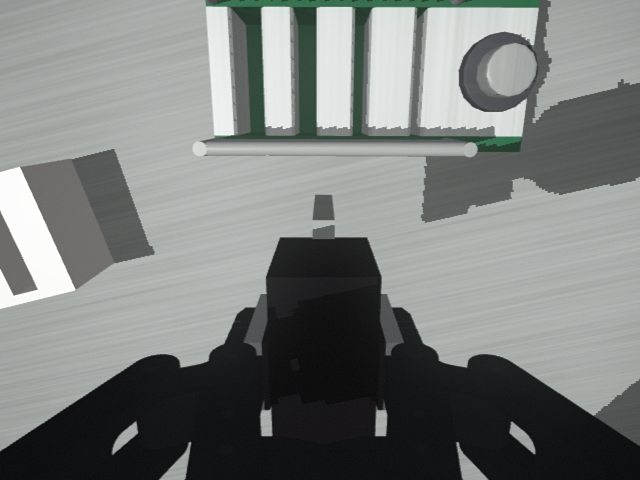

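The gauge is now at origin (541.6, -236.5) mm, yaw -13.3. In the picture the near rail runs along row 148 and the slots sit at columns of about 247, 307, 361 and 420. Next is slot 1.

```bash
python3 -m creep '[0,0,0.04,0,0,0,0]' >/dev/null; python3 to.py 529.2 -289 185 -13.3
```

```text
turn [-0.006  0.005 -0.004] shift [3.183 2.002 0.643] rows>= 3.0
```

```bash
python3 -m creep '[0,0,0,1.2,0.8,0,0, 0,0,0,2.4,1.6,0,0, 0,0,0,3.18,2,0.3,0, 0,0,0,3.18,2,0.6,0, 0,0,0,3.18,2,0.6,0]' >/dev/null;python3 -m creep '[0,0,0,0,0,0,0, 0,0,0,0,0,0,0]' >/dev/null; python3 st.py; python3 to.py 529.2 -289 125 -13.3
```

```text
t 13.43 pos [ 528.1 -289.   186.5] th -13.38 tilt [-0.07  0.07] F [-0.6 -0.7 -3. ] T [0.09 0.   0.01] op 31.1
turn [-0.009  0.017 -0.015] shift [ 0.037 -0.007  2.05 ] rows>= 2.0
```

```bash
python3 -m creep '[0,0,0,0.03,0,0.5,0, 0,0,0,0.03,0,1.2,0, 0,0,0,0.03,0,1.8,0, 0,0,0,0.03,0,2,0, 0,0,0,0.03,0,2,0]' >/dev/null;python3 -m creep '[0,0,0,0,0,0,0, 0,0,0,0,0,0,0]' >/dev/null; python3 st.py; python3 to.py 529.2 -289 116.5 -13.3
```

```text
t 14.02 pos [ 530.5 -291.1  127.9] th -13.45 tilt [ 0.12 -0.06] F [-0.9 -0.8 -2.4] T [-0.02 -0.02 -0.  ] op 31.3
turn [ 0.006 -0.027 -0.031] shift [-0.058 -0.057  0.378] rows>= 1.0
```

```bash
python3 -m creep '[0,0,0,-0.04,-0.06,0,0, 0,0,0,-0.04,-0.06,0,0, 0,0,0,-0.04,-0.06,0,0, 0,0,0,-0.04,-0.06,0,0]' >/dev/null; python3 st.py; python3 to.py 529.2 -289 116.5 -13.3
```

```text
t 14.35 pos [ 529.1 -288.9  126.9] th -13.46 tilt [ 0.04 -0.02] F [ 0.8 -0.8 -2. ] T [-0.02 -0.06  0.01] op 31.3
turn [ 0.002 -0.008 -0.033] shift [0.004 0.003 0.346] rows>= 1.0
```

Now down gently onto slot 1.

```bash
python3 -m creep '[0,0,-0.03,0,0,0.1,0, 0,0,-0.03,0,0,0.2,0, 0,0,-0.03,0,0,0.3,0, 0,0,-0.03,0,0,0.34,0, 0,0,-0.03,0,0,0.34,0]' >/dev/null; python3 st.py; python3 -m creep '[0,0,0,0,0,0.05,0, 0,0,0,0,0,0.05,0, 0,0,0,0,0,0.05,0]' >/dev/null; python3 st.py;
```

```text
t 14.77 pos [ 528.7 -288.6  115.8] th -13.31 tilt [-0.04  0.03] F [ 0.9 -0.5 -2.5] T [0.02 0.02 0.04] op 31.1
t 15.02 pos [ 529.  -288.6  115.5] th -13.31 tilt [0.01 0.01] F [-1.9  1.6  5.2] T [0.41 0.41 0.01] op 31.5
```

```bash
python3 -m creep '[0,0,0,0,0,0.03,0, 0,0,0,0,0,0.03,0, 0,0,0,0,0,0.03,0]' >/dev/null; python3 st.py; python3 -m creep '[0,0,0,0,0,-0.2,0, 0,0,0,0,0,-0.6,0, 0,0,0,0,0,-0.6,0]' >/dev/null; python3 st.py; python3 to.py 537.5 -254 127 -13.3
```

```text
t 15.27 pos [ 529.  -288.6  115.4] th -13.32 tilt [ 0.03 -0.  ] F [-3.   2.2 11.4] T [ 0.7   0.85 -0.02] op 31.4
t 15.52 pos [ 530.3 -289.8  133.9] th -13.33 tilt [ 0.2  -0.12] F [ 0.2 -0.6 -2.4] T [-0.08 -0.06 -0.  ] op 31.3
turn [ 0.014 -0.045 -0.006] shift [-0.042 -1.217  0.229] rows>= 1.0
```

```bash
python3 -m creep '[0,0,0,0,-0.4,0,0, 0,0,0,0,-0.9,0,0, 0,0,0,-0.02,-1.2,0.1,0, 0,0,0,-0.02,-1.2,0.1,0, 0,0,0,-0.02,-1.2,0.1,0]' >/dev/null; python3 -m creep '[0,0,0,0,0,0,0, 0,0,0,0,0,0,0]' >/dev/null; python3 st.py; python3 to.py 537.5 -254 115 -13.3
```

```text
t 16.1 pos [ 536.2 -254.9  128.7] th -13.39 tilt [-0.02 -0.06] F [ 0.6 -0.4 -2.6] T [0.   0.01 0.01] op 31.1
turn [ 0.013  0.001 -0.019] shift [ 0.036 -0.038  0.458] rows>= 1.0
```

```bash
python3 -m creep '[0,0,0,0.03,-0.03,0.1,0, 0,0,0,0.03,-0.03,0.1,0, 0,0,0,0.03,-0.03,0.1,0, 0,0,0,0.03,-0.03,0.1,0]' >/dev/null; python3 st.py; python3 to.py 537.5 -254 115 -13.3
```

```text
t 16.43 pos [ 537.6 -253.2  125.8] th -13.33 tilt [-0. -0.] F [ 1.1  0.6 -3.1] T [-0.04 -0.01 -0.01] op 31.2
turn [ 0.001  0.    -0.006] shift [0.003 0.028 0.359] rows>= 1.0
```

```bash
python3 -m creep '[0,0,0,0,0.025,0.1,0, 0,0,0,0,0.025,0.2,0, 0,0,0,0,0.025,0.3,0, 0,0,0,0,0.025,0.36,0, 0,0,0,0,0.025,0.36,0]' >/dev/null; python3 st.py; python3 -m creep '[0,0,0,0,0,0.05,0, 0,0,0,0,0,0.05,0, 0,0,0,0,0,0.05,0]' >/dev/null; python3 st.py;
```

```text
t 16.85 pos [ 537.1 -253.5  114.4] th -13.31 tilt [-0.06  0.02] F [-0.1 -0.4 -3. ] T [ 0.04  0.02 -0.02] op 31.2
t 17.1 pos [ 537.5 -253.7  113.5] th -13.31 tilt [ 0. -0.] F [-0.1 -0.5 -3.2] T [-0.03 -0.01 -0.02] op 31.2
```

```bash
python3 -m creep '[0,0,0,0,0,0.05,0, 0,0,0,0,0,0.1,0, 0,0,0,0,0,0.1,0, 0,0,0,0,0,0.1,0]' >/dev/null; python3 st.py; python3 to.py 537.5 -254 105 -13.3
```

```text
t 17.43 pos [ 537.4 -253.7  110.4] th -13.32 tilt [-0.01  0.  ] F [-0.3  0.5 -3.2] T [0.   0.01 0.  ] op 31.4
turn [-0.     0.003 -0.004] shift [0.005 0.01  0.18 ] rows>= 1.0
```

It's sinking into slot 2 without resistance. Continuing slowly.

```bash
python3 -m creep '[0,0,0,0,0,0.1,0, 0,0,0,0,0,0.25,0, 0,0,0,0,0,0.4,0, 0,0,0,0,0,0.5,0, 0,0,0,0,0,0.5,0]' >/dev/null; python3 st.py; python3 to.py 537.5 -253.9 69 -13.3
```

```text
t 17.85 pos [ 536.8 -253.4   94.5] th -13.31 tilt [-0.1   0.04] F [ 0.   0.9 -2.1] T [ 0.03  0.04 -0.02] op 31.3
turn [-0.003  0.021 -0.003] shift [0.026 0.01  0.85 ] rows>= 1.0
```

```bash
python3 -m creep '[0,0,0,0,0,0.1,0, 0,0,0,0,0,0.3,0, 0,0,0,0,0,0.5,0, 0,0,0,0,0,0.7,0, 0,0,0,0,0,0.8,0]' >/dev/null; python3 st.py; python3 -m creep '[0,0,0,0,0,0,0, 0,0,0,0,0,0,0]' >/dev/null;python3 st.py; python3 to.py 537.5 -253.9 67 -13.3
```

```text
t 18.27 pos [ 537.  -253.5   70.4] th -13.31 tilt [-0.08  0.03] F [ 0.1  0.  -2.5] T [-0.   -0.01 -0.03] op 31.4
t 18.43 pos [ 537.4 -253.7   71.2] th -13.31 tilt [-0.03  0.01] F [-0.2  0.2 -2.9] T [-0.03  0.06 -0.01] op 31.3
turn [-0.     0.006 -0.002] shift [0.006 0.007 0.14 ] rows>= 1.0
```

```bash
python3 -m creep '[0,0,0,0,0,0.05,0, 0,0,0,0,0,0.1,0, 0,0,0,0,0,0.15,0, 0,0,0,0,0,0.15,0, 0,0,0,0,0,0.15,0]' >/dev/null; python3 st.py; python3 -m creep '[0,0,0,0,0,0.04,0, 0,0,0,0,0,0.04,0, 0,0,0,0,0,0.04,0]' >/dev/null;python3 st.py
```

```text
t 18.85 pos [ 537.5 -253.7   67.1] th -13.32 tilt [ 0.   -0.01] F [-0.1  0.4 -2.5] T [ 0.03  0.01 -0.02] op 30.6
t 19.1 pos [ 537.6 -253.7   67. ] th -13.32 tilt [ 0.03 -0.01] F [-2.2  1.7  6.4] T [ 0.15  0.39 -0.  ] op 31.0
```

```bash
python3 -m creep '[0,0,0,0,0,0,0.6, 0,0,0,0,0,0,0.6, 0,0,0,0,0,0,0.6, 0,0,0,0,0,0,0.6]' >/dev/null; python3 st.py; python3 -m creep '[0,0,0,0,0,-0.4,0.6, 0,0,0,0,0,-1,0.6, 0,0,0,0,0,-2,0.6, 0,0,0,0,0,-3.2,0.6, 0,0,0,0,0,-4.2,0.6]' >/dev/null;python3 st.py; python3 - <<'E'
from h import *
s=sensors.observe();p,d=eyes.read_camera("wrist");cv2.imwrite("pics/g3.png",p[:,:,::-1])
P=cloud("wrist",d,s);Z=P[...,2];n=(d>0)&(np.hypot(P[...,0]-.5375,P[...,1]+.2537)<.045)
m=n&(Z>.09)&(Z<.106)&(p.max(-1)<70);print(m.sum(),np.median(Z[m]),*rect(P[m][:,:2]))
n=(d>0)&(np.hypot(P[...,0]-.5185,P[...,1]+.3348)<.03)&(Z>.083)&(Z<.095);c,r=cv2.minEnclosingCircle((P[n][:,:2]*1e3).astype(np.float32));print("plunger",c,r,np.median(Z[n]))
E
```

```text
t 19.43 pos [ 537.7 -253.8   65.8] th -13.32 tilt [ 0.02 -0.01] F [ 0.2 -0.1 -0.5] T [ 0.   -0.03  0.02] op 51.5
t 19.85 pos [ 537.6 -253.8  194.5] th -13.32 tilt [ 0.06 -0.03] F [ 0.5 -0.3 -0.7] T [-0.02 -0.04  0.04] op 51.1
5148 0.09984620246362252 [ 537.1 -254.2] [31.8 56.8] 76.8
plunger (519.0520629882812, -334.525146484375) 14.884486198425293 0.0877127331162566
```

View pics/g3.png

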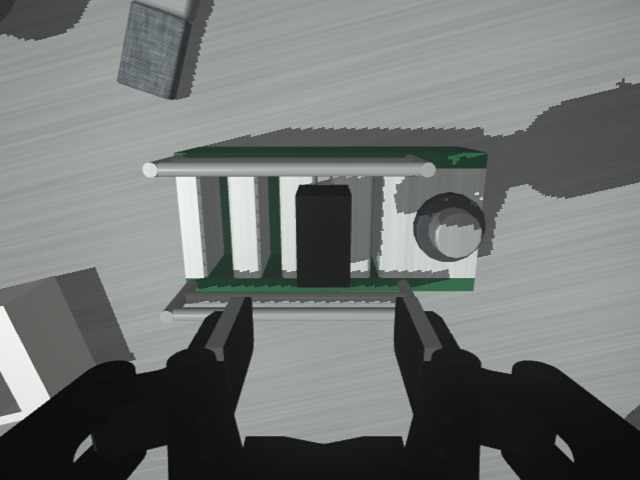

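The plate is fully home: grip at (323,235), its top at 99.9 mm. The plunger head shows at (450,228), at (518.8, -334.6) mm and 87.7 mm high. Pressing it next.

```bash
python3 to.py 518.7 -334.7 150 -13.3; python3 -m creep '[0,0,0,0,0.9,0,0, 0,0,0,0,1.8,0,0, 0,0,0,0,2.6,0.4,0, 0,0,0,0,2.74,1,0, 0,0,0,0,2.74,1.4,0]' >/dev/null;python3 -m creep '[0,0,0,0,0,0,0, 0,0,0,0,0,0,0, 0,0,0,0,0,0,0]' >/dev/null;python3 st.py;python3 to.py 518.7 -334.7 95 -13.3
```

```text
turn [ 0.023 -0.136 -0.01 ] shift [-0.137  2.739  1.685] rows>= 3.0
t 20.57 pos [ 519.4 -333.4  150.8] th -13.27 tilt [ 0.08 -0.03] F [0.1 0.4 0.2] T [ 0.07 -0.02  0.09] op -0.0
turn [ 0.001 -0.017  0.006] shift [-0.015  0.047  1.861] rows>= 2.0
```

```bash
python3 -m creep '[0,0,0,-0.01,0.04,0.4,0, 0,0,0,-0.01,0.04,1,0, 0,0,0,-0.01,0.04,1.6,0, 0,0,0,-0.01,0.04,1.8,0, 0,0,0,-0.01,0.04,1.8,0]' >/dev/null;python3 -m creep '[0,0,0,0,0,0,0, 0,0,0,0,0,0,0]' >/dev/null;python3 st.py;python3 to.py 518.7 -334.7 77 -13.3
```

```text
t 21.15 pos [ 518.8 -335.2   96.8] th -13.31 tilt [ 0.1  -0.06] F [-0.7 -0.2  0.8] T [ 0.03  0.05 -0.03] op -0.2
turn [ 0.007 -0.022 -0.002] shift [-0.008 -0.016  0.66 ] rows>= 1.0
```

```bash
python3 -m creep '[0,0,0,0,0,0.15,0, 0,0,0,0,0,0.3,0, 0,0,0,0,0,0.45,0, 0,0,0,0,0,0.6,0, 0,0,0,0,0,0.6,0]' >/dev/null;python3 st.py; python3 -m creep '[0,0,0,0,0,0.08,0, 0,0,0,0,0,0.1,0, 0,0,0,0,0,0.1,0]' >/dev/null;python3 st.py
```

```text
t 21.57 pos [ 518.8 -335.3   77.9] th -13.32 tilt [ 0.1  -0.06] F [ 0.3 -0.4  7.6] T [-0.02 -0.05 -0.02] op -0.4
t 21.82 pos [ 518.8 -335.4   76.1] th -13.32 tilt [ 0.11 -0.07] F [-1.6  0.7  9.8] T [ 0.13  0.19 -0.06] op -0.1
```

```bash
python3 -m creep '[0,0,0,0,0,0.05,0, 0,0,0,0,0,0.08,0, 0,0,0,0,0,0.08,0]' >/dev/null;python3 st.py
```

```text
t 22.07 pos [ 518.9 -335.4   75.9] th -13.33 tilt [ 0.15 -0.09] F [-3.5  3.7 26.5] T [0.7  1.01 0.06] op 0.2
```

The force climbs to 26 N with z unchanged at 75.9, so the plunger is at its stop. Coming away, then a last look.

```bash
python3 -m creep '[0,0,0,0,0,-0.3,0, 0,0,0,0,0,-1,0, 0,0,0,0,0,-2.2,0, 0,0,0,0,0,-3.4,0, 0,0,0,-0.8,0,-4.6,0]' >/dev/null; python3 -m creep '[0,0,0,-1,0,0,0, 0,0,0,-2,0,0,0, 0,0,0,-2.5,0,0,0, 0,0,0,-2.5,0,0,0, 0,0,0,-2.5,0,0,0]' >/dev/null;python3 -m creep '[0,0,0,0,0,0,0, 0,0,0,0,0,0,0, 0,0,0,0,0,0,0]' >/dev/null;python3 st.py; python3 - <<'E'
from h import *
p,d=eyes.read_camera("side");cv2.imwrite("pics/side9.png",p[:,:,::-1])
p,d=eyes.read_camera("top");P=cloud("top",d);Z=P[...,2];z0=np.load("pics/top0.npz");P0=cloud("top",z0["d"])
for n,c,r,lo,hi in(("grip",(.5366,-.2553),.04,.085,.107),("plunger",(.5183,-.336),.02,.084,.095),("rackgrips",(.567,.248),.07,.085,.12)):
    m=(np.hypot(P[...,0]-c[0],P[...,1]-c[1])<r)&(Z>lo)&(Z<hi)
    if n=="grip": m&=p.max(-1)<60
    print(n,m.sum(),np.median(Z[m]).round(4),*rect(P[m][:,:2]))
for n,(v,u) in(("jar",slice and ((155,210),(165,245))),("bowl",((170,225),(300,358))),("brush",((170,250),(355,412)))):
    print(n,"mean pixel change",np.abs(p[v[0]:v[1],u[0]:u[1]].astype(int)-z0["p"][v[0]:v[1],u[0]:u[1]]).mean().round(2))
E
```

```text
t 23.15 pos [ 423.7 -312.2  208.8] th -13.26 tilt [ 0.04 -0.01] F [-0.4  0.8 -0.1] T [ 0.   -0.09 -0.04] op 0.1
grip 478 0.0999 [ 536.4 -255. ] [32.1 55.5] 76.6
plunger 170 0.088 [ 517.5 -335.5] [28.2 28.5] 51.7
rackgrips 1014 0.0992 [566.8 248.3] [114.   55.9] 79.5
jar mean pixel change 3.36
bowl mean pixel change 3.02
brush mean pixel change 3.32
```

View pics/side9.png

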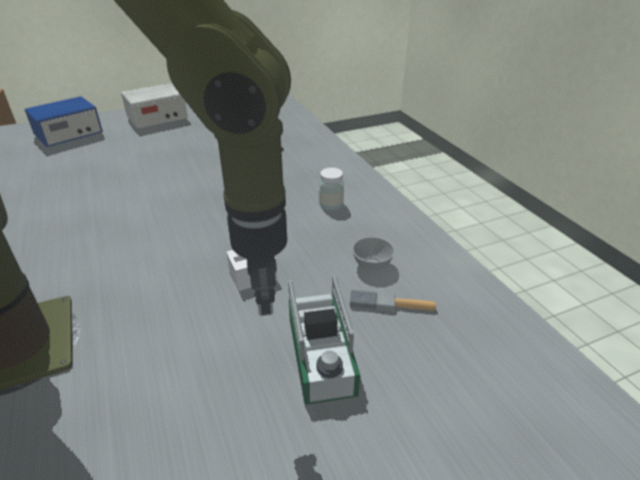

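The side picture shows the grip seated in the gauge at (321,323), the plunger up at (330,362) and the robot clear. The jar, bowl and brush are in place.

```bash
python3 -c "
from rig import job;print(job.hand_in())"
```

```text
the job is handed in; nothing more can be done
None
```

The middle plate is graded: it sits fully home in slot 2, so it is the 8 mm one. I handed the job in shortly after 23 s on the robot's clock.

- **Grading:** I lifted the plate from the rack by its end faces and re-gripped it by the broad faces in the stand. On slot 1 it stood on the mouth and did not enter (about 11 N at contact). In slot 2 it sank without resistance until the grip met the gauge's top. After release, the grip's top measured 99.9 mm high, which matches fully home.
- **Plunger:** I pressed it to 75.9 mm, where the force rose to 26 N with no more travel, so it was at its stop. It has sprung back to 88 mm.
- **Last checks:** The robot touches nothing. The other two plates are still in the rack. The jar, bowl and brush look unmoved, with picture changes of only about 3 grey levels.
- **Disagreements:** The top camera read 1 to 1.5 mm off from the wrist camera, so I used the wrist values. My very first move call had a mistyped row that briefly commanded a 12 degree tilt in free air; the tool was upright again by the end of that call.

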